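# Set the drag of a potter's rim gauge

## Task

Set the rim gauge to the sample pot on the wheel: slide the pointer bar out until the pointer's tip stands over the middle of the pot's near rim. Then turn the flat thumbscrew on top of the gauge's head clockwise until it seats, back it off a quarter turn so that the bar can still be drawn back by hand, and finish while holding the screw gripped there, ready for its lock nut to be nipped. Leave the pot and the other things on the bench where they stand.

Things in the scene. Friction and masses are not known exactly. Their poses are not given: they have to be found in the camera images.
- gauge: Rim gauge, fixed to the bench: dark base 130 x 100 x 16 mm, round column, and on it an aluminium clamp head 46 x 36 mm, from 206 to 246 mm above the bench, through which the pointer bar slides level. Origin: on the bench below the axis of column and screw. Its x axis is the way the bar points and slides out, towards the pot; z up. The small black side knob is the height clamp: not used.
- pointer_bar (a joint): Slide of the pointer bar (steel, 12 x 12 mm, 295 mm long, its axis 224 mm above the bench), in m: 0 (drawn back) to 0.14, growing as the tip moves out along the gauge's x. Starts at 0 to 0.045. Stays where it is left; takes about 4 N to slide. At 0 the tip is 74 mm ahead of the column's axis and the upright grip 195 mm behind it.
- bar_grip (a point): Point to hold the bar by, in its black upright grip, a block standing on the bar near the rear end: 18 mm along the bar, 14 mm across it, from 6 to 42 mm above the bar's axis. This point is 30 mm above the bar's axis, 254 mm above the bench, 12 mm below the grip's top. Pinch it across the bar from above. Axes as the gauge's.
- pointer_tip (a point): Lowest point of the small dark rubber tip that hangs down at the front end of the bar, 202 mm above the bench. Moves with the bar; axes as the gauge's.
- clamp_screw (a joint): Turn of the thumbscrew in rad: 0 = seated on its hard stop, negative = loosened (-1.571 is a quarter turn loose), down to -3.3. Grows as the screw turns clockwise seen from above. Starts 0.9 to 2.2 rad short of the seat. Light to turn (0.05 N m) until it stops hard at 0; stays where it is left; does not noticeably rise or sink.
- screw_grip (a point): Point to hold the thumbscrew by, on its vertical axis, 280 mm above the bench. Its brass head is a flat upright spade, 36 mm wide along this point's x, 9 mm thick along its y, from 263 to 293 mm above the bench: pinch it across its thickness from above. Below: thin stem, lock nut 24 mm wide up to 255 mm. Turns with the screw; seated, its x stands 0.6 rad anticlockwise (from above) of the gauge's x.
- wheel: Bench-top pottery wheel, fixed: grey body 250 x 250 mm, round yellowish splash pan 270 mm wide, its edge 117 mm above the bench, and in it a flat metal wheel head 200 mm wide, its top 110 mm up. Origin: on the bench below the wheel's centre, which lies on the gauge's x axis, 205 to 240 mm from the column's axis.
- sample_pot: Sample pot, a thick-walled tan cylinder, 110 mm outer diameter, 85 mm high, standing loose in the middle of the wheel head. Origin: centre of its underside; z is up.
- pot_rim (a point): Centre of the pot's mouth, level with the rim, 195 mm above the bench. The wall at the rim is 10 mm thick: the middle of the rim is a circle of 50 mm radius about this point. The tip passes 7 mm above the rim; the near rim is on the gauge's side.
- bowl: Bystander: small buff bowl, 100 mm wide, 50 mm high. Origin: centre of underside.
- chuck: Bystander: brown clay chuck, a flared cone 145 mm high with a 92 mm foot. Origin: centre of underside.
- rib: Bystander: flat wooden rib about 85 x 80 mm, 6 mm thick, lying. Origin: underside.
- loop_tool: Bystander: trimming tool with wooden handle and wire loop, 180 mm long, lying.
- slip_jar: Bystander: glass jar with metal lid, 58 mm wide, 70 mm high. Origin: centre of underside.
- brush: Bystander: brush, lying.
Mind the look-alikes: they are no part of the job. Leave any yellow look-alike of the sample_pot alone.

How it is judged:
By the outcome, as a careful person would: the job done as asked, in the order asked, and still so for the second after the job is handed in, while the arm keeps its last pose, push and grip.
It also fails if it takes over 48 s, if anything falls off the work surface, if the arm or the gripper's body presses on something with over 40 N, if the wrist force passes 120 N, or if a joint passes its speed limit or range.

## Robot

A 6-joint arm with a two-finger parallel gripper is mounted at the origin on the work surface. World frame = base frame: x ahead of the robot, y to its left, z up, the work surface at z = 0. Lengths are in mm, angles in rad, forces in N, time in s.
With the tool pointing down it reaches from about 300 to 875 mm from the base axis. Payload 6.4 kg.
Tool frame: the origin (TCP) lies midway between the tips of the shut fingers; the grasp point (between the pads) lies 19 mm behind it; x points along the fingers, z is the direction in which the jaws open and shut, and the axes are right-handed (so a half turn about x gives the same grasp; the last joint's range is limited). The gripper opens to 88 mm and grips with 3 to 60 N. Pads are 18 mm wide; open, the fingers measure 123 mm over their backs; the gripper's body (75 mm by 187 mm) begins 45 mm behind the grasp point.
Start: joints at [0.995, 0.181, 1.607, -0, 1.354, -0.206], TCP at [207.811, 536.149, 238.714] pointing down, gripper open.
Joint ranges: [-2.99, 2.99], [-0.89, 2.07], [0.3, 2.58], [-1.14, 4.28], [0, 2.63], [-3.12, 3.12]. Speed limits (rad/s): [2.57, 2.57, 3.01, 3.14, 3.14, 3.14].

## Interface

Orientations are given as a unit quaternion [x, y, z, w].
In Python, from bench import r gives the robot as it stands.
- The arm moves only by the tool servo_tool, never from a script. Its argument "steps" is a list that holds one entry, the list of rows, each a list of 7 numbers: the shift along the tool's x, y, z in m, then the turn, a rotation vector about the tool's x, y, z in degrees, then the closure, from 0 (fully open) to 1 (shut). In form: [[[x, y, z, ax, ay, az, claw], ...]]. A call has 1 to 10 rows; each row is the pose to reach, as a shift and turn from the pose measured when the call began, along the tool's axes at that moment; what a row does not reach only later rows make up. A row lasts 1/8 s, in which the tool goes at most 62.5 mm and 10.7 degrees, less where a joint would pass 70% of its speed; a pose out of reach is approached as far as the arm can. A call with a gripper value outside its range is refused whole. The fingers move at their own pace and stop on an object; the grip force is fixed at half the most. Time passes only in rows, so rows that repeat a pose let the fingers close. It gives the time, the measured TCP pose, the force and the opening at its end, in the units of the state.
- r.read_state(): the state, without advancing time (a new reading comes with each control period).
- r.grab_frame(name): name is "scene" or "side" or "wrist"; returns a dict with "color" (420x560x3 uint8, red, green, blue), "fx", "fy", "cx", "cy" (pixels), "dist" ([k1, k2, p1, p2, k3] as OpenCV has them; the pictures are not rectified), "R" (3x3) and "t" (3): a world point X has camera coordinates R X + t. Camera axes: x right, y down, z forward; pixel columns grow to the right and rows downward; lengths in mm; the calibration is good to about 2 mm. A picture is of the moment at which its call begins. There is no depth.
- r.finish_job(): hands the job in, once; it reports no verdict.
Trained networks look in a picture, given as the dict that the camera call returned (one of the last four; its "shot" number tells which), for a name from the list of things; names that differ only in an ending like _2 or _b are one class to them, and where a whole thing is asked for, a point or a joint stands for the part that bears it (a point fixed in the world has none). Each returns a list of dicts, best first, with "conf" (0 to 1); they miss things now and then, are a little off and sometimes report something else, mostly with a low value. They report only what shows in the picture. A call takes as long as a camera call. They do not tell look-alikes from the thing itself.
- r.cut_out(picture, target): "mask" (420x560 bool, what is visible of it).
- r.mark_of(picture, target): "at" ([x, y, z] in mm, in world coordinates, good to about 4 mm: a listed point, or the origin of a listed thing).
The state is a dict: "clock": time; "joint_positions": joint angles; "dq": joint speeds; "tau": joint torques, N m; "position": TCP position; "ee_rot": TCP orientation; "contact_force": force on the tool from outside, world axes, zero at the start; "torque": the same for the moment, N m; "width": opening from 0.0 (shut) to 1.0 (fully open).
Only numpy, scipy, OpenCV 4.12 (cv2) and the standard library are available. Lean on these libraries where they do the work, as an engineer would, in place of code of your own. Each camera call takes 0.05 s, during which the arm holds its last target.

## Working session

There is one attempt and no reset: what is moved stays moved. The work goes in short steps, Python scripts to look and compute and a tool call to move; the robot and the scene stay as the last step left them, time stands still between calls to the robot, and variables do not carry over. Pictures are saved under pics/ and viewed, and the job is handed in when it is done.

Besides the shell and the picture viewer there is one more tool, called after ">>>" as name([rows], argument=value, ...), one row to a line, values as JSON. servo_tool: Moves the arm, as the interface text tells. Its arguments: {"type":"object","properties":{"steps":{"type":"array","items":{"type":"array","items":{"type":"array","items":{"type":"number"}}}}},"required":["steps"]}

```bash
ls; mkdir -p pics; cat > h.py <<'E'
import numpy as np, cv2
from bench import r
def save(p,n,crop=None,s=1):
    im=p["color"][:,:,::-1].copy()
    if crop: x0,y0,x1,y1=crop; im=im[y0:y1,x0:x1]
    if s!=1: im=cv2.resize(im,None,fx=s,fy=s,interpolation=cv2.INTER_CUBIC)
    cv2.imwrite("pics/"+n,im)
def K(p): return np.array([[p["fx"],0,p["cx"]],[0,p["fy"],p["cy"]],[0,0,1.]])
def proj(p,X):
    rv=cv2.Rodrigues(np.array(p["R"],float))[0]
    return cv2.projectPoints(np.array(X,float).reshape(-1,3),rv,np.array(p["t"],float),K(p),np.array(p["dist"],float))[0].reshape(-1,2)
def onz(p,uv,z):
    n=cv2.undistortPoints(np.array(uv,float).reshape(-1,1,2),K(p),np.array(p["dist"],float)).reshape(-1,2)
    R=np.array(p["R"]);t=np.array(p["t"]); c=-R.T@t; o=[]
    for a in n:
        d=R.T@np.array([a[0],a[1],1]); o.append(c+d*(z-c[2])/d[2])
    return np.array(o)
E
python3 - <<'E'
from h import *
for n in ["scene","side","wrist"]:
    p=r.grab_frame(n); save(p,n+"0.png")
    print(n,-np.array(p["R"]).T@np.array(p["t"]))
    for t in ["gauge","bar_grip","pointer_tip","screw_grip","wheel","sample_pot","pot_rim"]:
        print(t,[(np.round(d["at"],1).tolist(),round(d["conf"],2)) for d in r.mark_of(p,t)])
print(r.read_state())
E
```

```text
pics
scene [1008.72907224 -661.33653749  877.210884  ]
gauge [([519.6, 16.9, 4.2], 0.97)]
bar_grip [([569.1, 186.8, 255.4], 0.94)]
pointer_tip [([500.3, -73.3, 202.3], 0.74)]
screw_grip [([523.5, 14.1, 281.1], 0.53)]
wheel [([463.4, -201.6, -0.9], 0.85)]
sample_pot [([693.9, -362.6, 1.4], 0.7), ([461.4, -207.3, 108.6], 0.64), ([699.0, -218.1, -1.3], 0.55)]
pot_rim [([469.8, -209.1, 195.6], 0.77), ([703.5, -216.0, 83.6], 0.72), ([694.8, -363.4, 85.0], 0.6)]
side [ 319.71276803  887.12846398 1200.72049493]
gauge [([522.3, 17.4, -1.2], 0.58)]
bar_grip [([412.9, 54.4, -1.3], 0.7), ([659.8, -11.7, 0.0], 0.37)]
pointer_tip [([495.5, -70.0, 200.6], 0.84), ([457.8, 193.2, -0.1], 0.16)]
screw_grip [([519.4, 13.5, 283.1], 0.75), ([660.0, -12.5, 2.4], 0.58)]
wheel [([464.0, -204.3, 1.1], 0.63), ([523.7, 16.1, 0.1], 0.44)]
sample_pot [([463.6, -210.1, 108.6], 0.81), ([699.9, -220.6, -4.1], 0.66), ([698.5, -363.0, -1.9], 0.59)]
pot_rim [([459.1, -206.9, 197.3], 0.93), ([699.7, -218.3, 88.3], 0.78), ([698.4, -361.2, 84.6], 0.67), ([586.4, 254.5, -3.0], 0.45)]
wrist [135.99205164 563.51130086 384.73219416]
gauge []
bar_grip []
pointer_tip []
screw_grip []
wheel []
sample_pot []
pot_rim []
{'clock': 1.2, 'joint_positions': array([ 9.94688611e-01,  1.80804137e-01,  1.60694636e+00,  4.74315572e-06,
        1.35381104e+00, -2.06317427e-01]), 'dq': array([9.20812290e-06, 6.72371679e-04, 9.51354243e-05, 8.55280850e-04,
       2.54810172e-04, 3.32832648e-04]), 'tau': array([ 6.17678434e-04, -4.33862722e+01, -3.42164147e+01,  7.01847207e-02,
        3.12361016e-02,  1.03828097e-05]), 'position': array([207.8288226 , 536.16696649, 238.7380896 ]), 'ee_rot': array([-0.39955   ,  0.58339018,  0.39956147,  0.58340923]), 'contact_force': array([1.16559431, 0.16857993, 0.32090405]), 'torque': array([-0.03761709, -0.0371744 , -0.00766628]), 'width': 0.9982062272349841}
```

View pics/scene0.png

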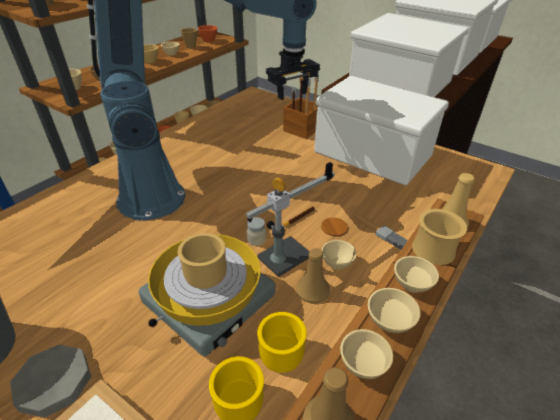

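View pics/side0.png

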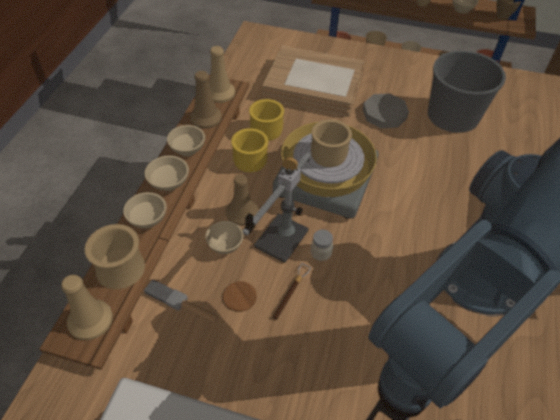

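```bash
python3 - <<'E'
from h import *
for n,X in (("scene",[520,15,250]),("side",[520,15,250])):
    p=r.grab_frame(n)
    u=proj(p,X)[0].astype(int); print(u)
    save(p,n+"1.png",(max(u[0]-130,0),max(u[1]-100,0),u[0]+130,u[1]+100),3)
    for nm,X in dict(tip=[498,-72,202],grip=[569,187,254],screw=[521,14,280],pot=[463,-207,195],foot=[521,17,0]).items(): print(n,nm,proj(p,X)[0])
E
```

```text
[277 192]
scene tip [249.86612974 221.60354953]
scene grip [329.29199971 167.22740626]
scene screw [277.84141778 183.07048036]
scene pot [201.47084105 248.72802291]
scene foot [277.96190589 260.84955457]
[290 170]
side tip [306.74703096 161.69122306]
side grip [248.64046355 218.45695566]
side screw [290.49282259 161.55543625]
side pot [331.29130706 132.15356726]
side foot [286.10353518 233.00260432]
```

The sample pot is the tan cylinder on the wheel: scene (203,258), side (330,143). The yellow pots on the bench, scene (281,340) and (237,388), are look-alikes and I'll leave them. The gauge is at scene (278,200).

View pics/scene1.png

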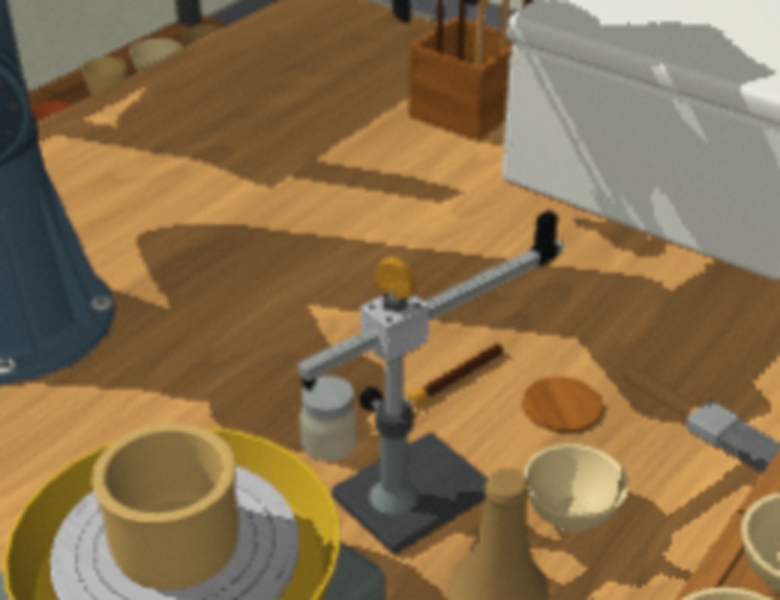

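View pics/side1.png

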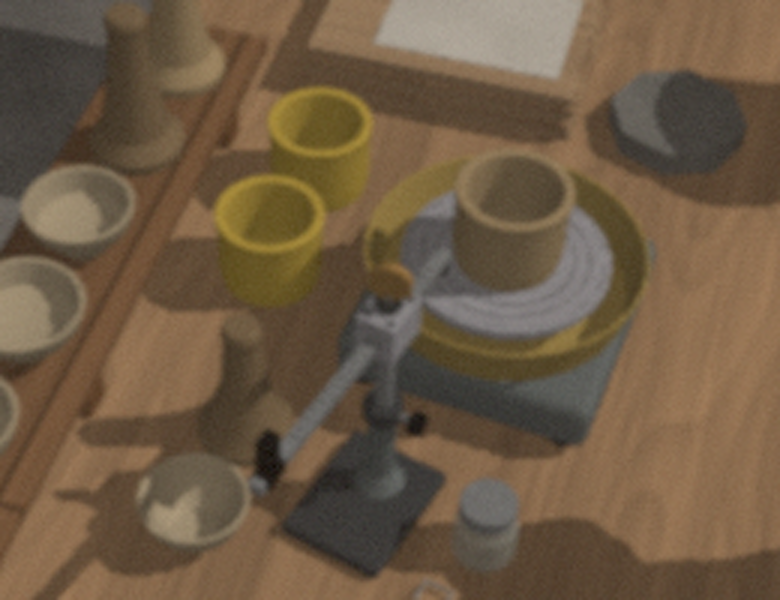

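```bash
cat >> h.py <<'E'
from scipy.spatial.transform import Rotation as Ro
def tgt(pos,jaw_deg):
    """TCP down, jaw z at heading jaw_deg (world). returns both half-turn options"""
    s=r.read_state(); R0=Ro.from_quat(s["ee_rot"]); out=[]
    for a in (jaw_deg,jaw_deg+180):
        z=np.array([np.cos(np.radians(a)),np.sin(np.radians(a)),0]); x=np.array([0,0,-1.]); y=np.cross(z,x)
        Rt=Ro.from_matrix(np.c_[x,y,z])
        d=R0.inv().apply(np.array(pos)-s["position"])/1000
        rv=(R0.inv()*Rt).as_rotvec(degrees=True)
        print("jaw",round(a%360,1),"shift",np.round(d,4),"rv",np.round(rv,2),"j6",round(s["joint_positions"][5],3),"j1",round(s["joint_positions"][0],3))
def jaw():
    s=r.read_state(); M=Ro.from_quat(s["ee_rot"]).as_matrix(); return M
E
python3 - <<'E'
from h import *
M=jaw(); print(np.round(M,3), "jaw heading",np.degrees(np.arctan2(M[1,2],M[0,2])))
s=r.read_state()
print("cam in tool",M.T@(np.array([136,563.5,384.7])-s["position"]))
p=r.grab_frame("wrist"); print("cam fwd in tool",M.T@np.array(p["R"])[2], p["fx"])
tgt([569,187,345],-105+90)
E
```

```text
[[ 0.    -0.932  0.361]
 [ 0.     0.361  0.932]
 [-1.    -0.     0.   ]] jaw heading 68.81199993832797
cam in tool [-145.96590638   76.83947599   -0.45131448]
cam fwd in tool [ 9.54869099e-01 -2.97025874e-01  7.95648701e-04] 326.46316443860087
jaw 345 shift [-0.1063 -0.463  -0.195 ] rv [83.81  0.    0.  ] j6 -0.206 j1 0.995
jaw 165 shift [-0.1063 -0.463  -0.195 ] rv [-96.19  -0.     0.  ] j6 -0.206 j1 0.995
```

View pics/wrist0.png

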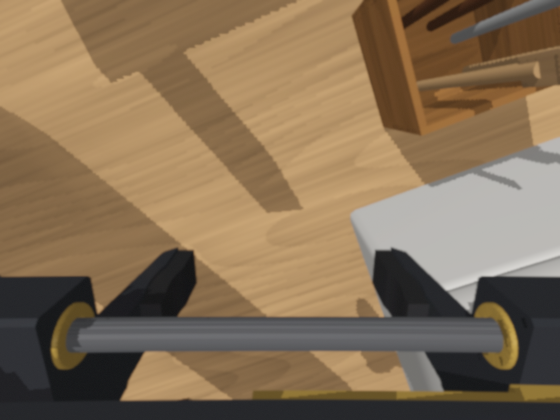

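>>> servo_tool([
  [[-0.05,0,0,10,0,0,0],[-0.106,-0.03,-0.01,20,0,0,0],[-0.106,-0.08,-0.04,30,0,0,0],[-0.106,-0.13,-0.06,40,0,0,0],[-0.106,-0.18,-0.08,50,0,0,0],[-0.106,-0.24,-0.1,60,0,0,0],[-0.106,-0.3,-0.125,70,0,0,0],[-0.106,-0.35,-0.15,80,0,0,0],[-0.106,-0.41,-0.175,83.8,0,0,0],[-0.106,-0.463,-0.195,83.8,0,0,0]],
])

```text
clock: 2.6
position: [570.3, 185.2, 344.9]
ee_rot: [0.093, 0.701, -0.093, 0.701]
contact_force: [0.4, 1.3, -0.5]
width: 0.997
```

>>> servo_tool([
  [[0,0,0,0,0,0,0],[0,0,0,0,0,0,0]],
])

```text
clock: 2.85
position: [570.1, 185.3, 344.6]
ee_rot: [0.093, 0.701, -0.093, 0.701]
contact_force: [-0.4, -0.3, 0.6]
width: 0.994
```

```bash
python3 - <<'E'
from h import *
s=r.read_state(); print(s["clock"],s["position"],np.degrees(s["joint_positions"]))
M=jaw(); print(np.degrees(np.arctan2(M[1,2],M[0,2])))
p=r.grab_frame("wrist"); save(p,"w1.png",None,1.4)
for t in ["bar_grip","screw_grip","pointer_tip","pot_rim"]:
    print(t,[(np.round(d["at"],1).tolist(),round(d["conf"],2)) for d in r.mark_of(p,t)])
print(proj(p,[[569,187,266],[521,15,293]]))
E
```

```text
2.85 [570.06946111 185.26703476 344.61230707] [6.65350719e+00 9.71366336e+00 8.07021271e+01 3.09565239e-02
 8.96035380e+01 2.17497284e+01]
-15.096435083852834
bar_grip [([571.1, 188.3, 256.5], 0.88)]
screw_grip [([667.1, 108.0, 0.1], 0.22)]
pointer_tip [([660.6, -13.1, 1.6], 0.5)]
pot_rim [([703.1, -218.6, 83.0], 0.63)]
[[282.07218962 212.93196641]
 [280.43555239 436.0001673 ]]
```

View pics/w1.png

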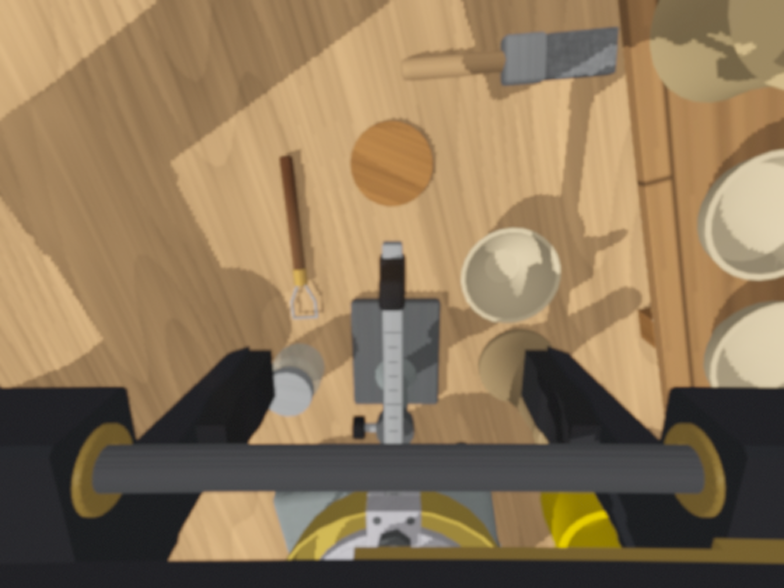

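```bash
python3 - <<'E'
from h import *
p=r.grab_frame("wrist"); save(p,"w2.png",(240,160,320,325),4)
print(onz(p,[[393/1.4,315/1.4],[394/1.4,435/1.4]],230))
d=r.cut_out(p,"bar_grip"); 
m=d[0]["mask"]; ys,xs=np.nonzero(m); print(d[0]["conf"],xs.min(),xs.max(),ys.min(),ys.max(),xs.mean())
E
```

```text
[[561.33909046 166.2402443  230.        ]
 [539.84896298  84.29015411 230.        ]]
0.62 272 290 173 353 281.4562929061785
```

View pics/w2.png

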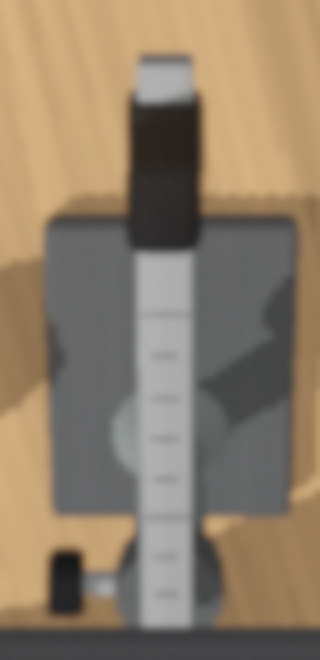

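```bash
python3 - <<'E'
from h import *
p=r.grab_frame("wrist")
a=onz(p,[[281.4,222]],266)[0]; b=onz(p,[[281.4,185.5]],230)[0]
print(a,b,np.hypot(*(a-b)[:2]))
u=np.array([np.cos(np.radians(-104.8)),np.sin(np.radians(-104.8))])
c=(a+b)/2; print(c); print("a-9u",a[:2]-9*u,"b+9u",b[:2]+9*u)
tgt([c[0],c[1],235],-14.8)
E
```

```text
[566.47789755 181.02562054 266.        ] [571.1641665  199.20604605 230.        ] 18.774690099764584
[568.82103203 190.11583329 248.        ]
a-9u [568.77690938 189.72703104] b+9u [568.86515468 190.50463555]
jaw 345.2 shift [ 0.1102  0.0036 -0.0022] rv [-0.18  0.05 -0.03] j6 0.379 j1 0.118
jaw 165.2 shift [ 0.1102  0.0036 -0.0022] rv [ 1.7982e+02 -4.0000e-02 -8.0000e-02] j6 0.379 j1 0.118
```

>>> servo_tool([
  [[0.04,0.002,-0.002,0,0,0,0],[0.08,0.0036,-0.0022,0,0,0,0.3],[0.11,0.0036,-0.0022,0,0,0,0.4],[0.11,0.0036,-0.0022,0,0,0,0.6],[0.11,0.0036,-0.0022,0,0,0,1],[0.11,0.0036,-0.0022,0,0,0,1],[0.11,0.0036,-0.0022,0,0,0,1],[0.11,0.0036,-0.0022,0,0,0,1]],
])

```text
clock: 4.25
position: [569.1, 190.1, 235.9]
ee_rot: [0.092, 0.7, -0.092, 0.702]
contact_force: [0.0, -0.5, -0.2]
width: 0.23
```

```bash
python3 - <<'E'
from h import *
s=r.read_state(); print(s["clock"],s["position"],s["contact_force"],s["torque"],s["width"]*88)
p=r.grab_frame("side"); save(p,"s3.png",(200,80,400,280),3)
q=r.grab_frame("scene"); save(q,"c3.png",(150,130,350,280),4)
for p in (p,q):
  for t in ["pointer_tip","pot_rim","sample_pot","wheel","screw_grip"]:
    print(t,[(np.round(d["at"],1).tolist(),round(d["conf"],2)) for d in r.mark_of(p,t)])
E
```

```text
4.25 [569.10387519 190.06007284 235.88163097] [ 0.01063206 -0.45315918 -0.16467916] [-0.06755848  0.08917602 -0.01225114] 20.256423127267404
pointer_tip [([499.5, -71.5, 201.4], 0.61), ([658.1, -12.9, -0.3], 0.32)]
pot_rim []
sample_pot [([463.6, -212.1, 112.1], 0.71), ([412.0, 54.4, -0.7], 0.62)]
wheel [([522.8, 17.2, 1.1], 0.65), ([464.1, -204.3, 1.4], 0.56)]
screw_grip [([521.8, 14.3, 281.7], 0.6)]
pointer_tip []
pot_rim [([700.7, -217.5, 80.9], 0.88), ([466.9, -207.9, 195.3], 0.73), ([694.1, -364.4, 88.2], 0.57)]
sample_pot [([462.1, -209.6, 109.0], 0.89), ([695.0, -217.2, 0.5], 0.82), ([691.1, -360.5, 0.1], 0.72)]
wheel [([464.9, -202.2, -2.3], 0.85)]
screw_grip [([520.8, 15.5, 280.0], 0.63)]
```

View pics/s3.png

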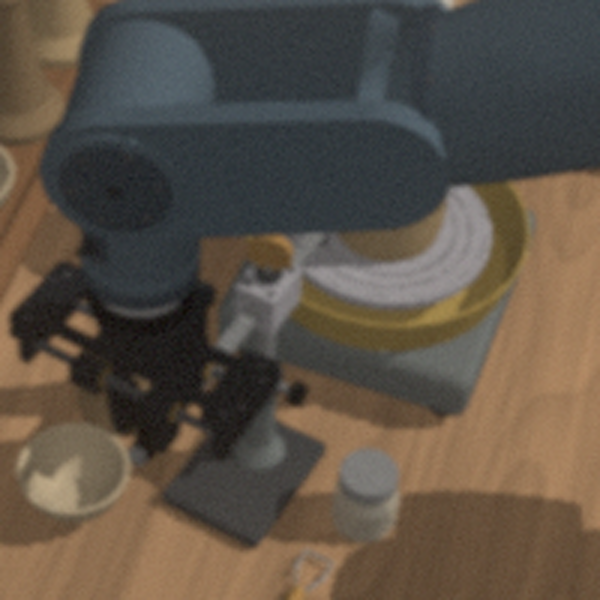

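View pics/c3.png

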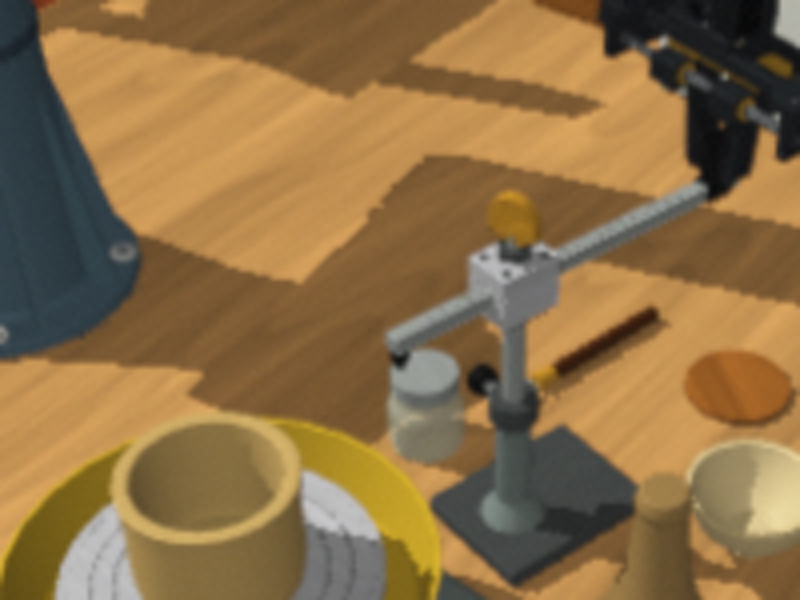

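>>> servo_tool([
  [[0,0,0,0,0,0,1],[0,0,0,0,0,0,1],[0,0,0,0,0,0,1]],
])

```text
clock: 5.22
position: [568.0, 190.3, 235.6]
ee_rot: [0.092, 0.701, -0.092, 0.701]
contact_force: [-3.0, 0.4, 2.7]
width: 0.153
```

```bash
cat >> h.py <<'E'
from scipy.optimize import minimize
def rimfit(p,im,c0=(464,-208),z=195,show=None):
    g=cv2.GaussianBlur(im,(0,0),1.0).astype(float)
    G=np.sqrt(sum(cv2.Sobel(g[:,:,i],cv2.CV_64F,1,0)**2+cv2.Sobel(g[:,:,i],cv2.CV_64F,0,1)**2 for i in range(3)))
    th=np.linspace(0,2*np.pi,180)
    def cost(c):
        s=0
        for R in (55,45):
            uv=proj(p,np.c_[c[0]+R*np.cos(th),c[1]+R*np.sin(th),np.full(180,z)]).astype(np.float32)
            v=cv2.remap(G,uv[None,:,0],uv[None,:,1],cv2.INTER_LINEAR)[0]; s-=np.minimum(v,150).mean()
        return s
    best=min(((cost((c0[0]+a,c0[1]+b)),c0[0]+a,c0[1]+b) for a in range(-14,15,2) for b in range(-14,15,2)))
    o=minimize(cost,best[1:],method="Nelder-Mead"); return o.x,o.fun
E
python3 - <<'E'
from h import *
s=r.read_state(); print(s["clock"],s["position"],s["contact_force"],s["width"]*88)
for n in ("scene","side"):
    p=r.grab_frame(n); im=cv2.imread(f"pics/{n}0.png")
    c,f=rimfit(p,im); print(n,c,f)
    th=np.linspace(0,2*np.pi,40); im2=cv2.resize(im,None,fx=4,fy=4,interpolation=cv2.INTER_CUBIC)
    for R in (45,55):
        for u in proj(p,np.c_[c[0]+R*np.cos(th),c[1]+R*np.sin(th),np.full(40,195)]): cv2.circle(im2,tuple(int(round(4*v+1.5)) for v in u),1,(0,0,255),-1)
    u=proj(p,[c[0],c[1],195])[0]*4; u=u.astype(int)
    cv2.imwrite(f"pics/rim_{n}.png",im2[u[1]-150:u[1]+150,u[0]-200:u[0]+200])
E
python3 -c "
import cv2,numpy as np
cv2.imwrite('pics/rim.png',np.hstack([cv2.imread('pics/rim_scene.png'),cv2.imread('pics/rim_side.png')]))"
```

```text
5.225 [568.0053824  190.31507123 235.55440256] [-2.96967078  0.40958586  2.66532616] 13.49862995349936
scene [ 462.53267894 -208.69764091] -269.6887097325338
side [ 461.4335342 -206.0399279] -203.91050433415018
```

View pics/rim.png

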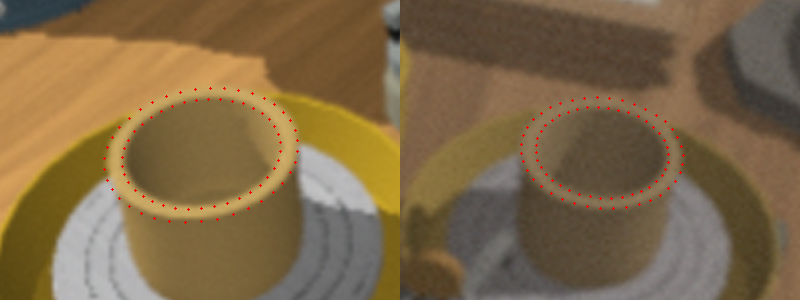

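>>> servo_tool([
  [[0,-0.01,0,0,0,0,1],[0,-0.02,0,0,0,0,1],[0,-0.03,0,0,0,0,1],[0,-0.04,0,0,0,0,1],[0,-0.05,0,0,0,0,1],[0,-0.06,0,0,0,0,1],[0,-0.07,0,0,0,0,1],[0,-0.08,0,0,0,0,1],[0,-0.085,0,0,0,0,1],[0,-0.085,0,0,0,0,1]],
])

```text
clock: 6.58
position: [545.8, 107.1, 235.5]
ee_rot: [0.092, 0.702, -0.093, 0.701]
contact_force: [-2.9, -0.8, 2.7]
width: 0.151
```

```bash
python3 - <<'E'
from h import *
s=r.read_state(); print(s["clock"],s["position"],s["contact_force"],s["width"]*88)
p=r.grab_frame("side"); save(p,"s4.png",(260,80,400,220),5)
q=r.grab_frame("scene"); save(q,"c4.png",(160,160,320,280),5)
print(rimfit(q,cv2.cvtColor(q["color"],cv2.COLOR_RGB2BGR)))
for n,pp in (("side",p),("scene",q)):
  for t in ["pointer_tip","pot_rim"]:
    print(n,t,[(np.round(d["at"],1).tolist(),round(d["conf"],2)) for d in r.mark_of(pp,t)])
E
```

```text
6.575 [545.75862635 107.11247818 235.54213852] [-2.92780907 -0.84328931  2.66780735] 13.318706436512954
(array([ 461.16487362, -207.95708504]), np.float64(-280.72848483428305))
side pointer_tip [([474.2, -154.6, 202.5], 0.91)]
side pot_rim [([459.6, -204.9, 195.4], 0.94), ([705.3, -218.3, 86.5], 0.85), ([669.9, 106.7, 3.9], 0.31)]
scene pointer_tip [([476.3, -153.6, 202.6], 0.74), ([460.2, 190.5, 1.8], 0.64)]
scene pot_rim [([702.6, -217.5, 80.3], 0.95), ([694.1, -365.5, 83.4], 0.82), ([464.0, -205.9, 197.3], 0.57)]
```

View pics/s4.png

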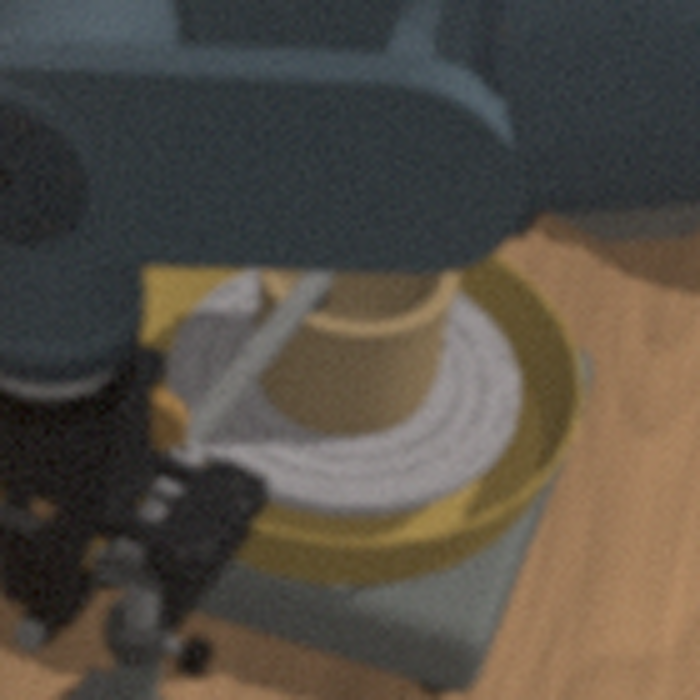

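View pics/c4.png

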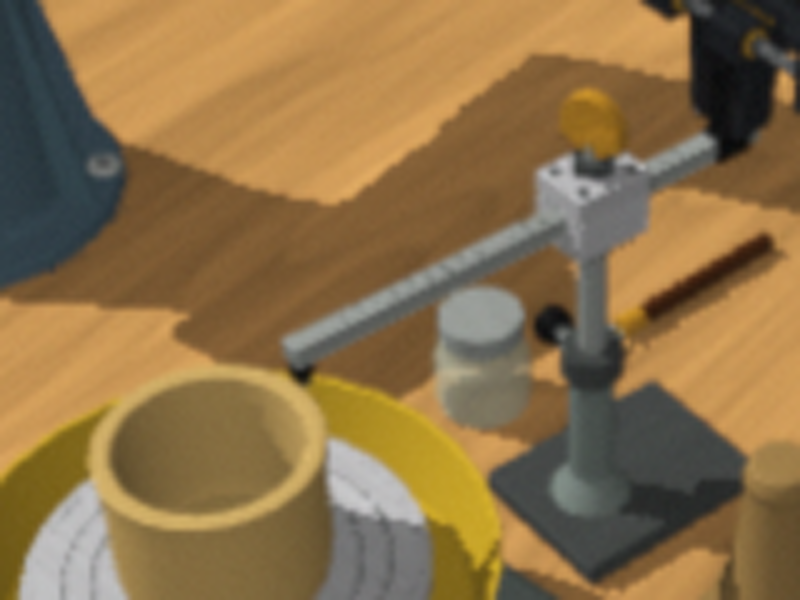

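```bash
python3 - <<'E'
from h import *
q=r.grab_frame("scene"); p=r.grab_frame("side")
t=onz(q,[[160+301/5-.4,160+380/5-.4]],202)[0]; print(t)
u=np.array([np.cos(np.radians(-104.75)),np.sin(np.radians(-104.75))])
c=np.array([461.8,-208.3]); d=c-t[:2]; print("along",d@u-50,"lat",d[0]*u[1]-d[1]*u[0])
im=cv2.resize(cv2.cvtColor(q["color"],cv2.COLOR_RGB2BGR)[190:280,170:260],None,fx=8,fy=8,interpolation=cv2.INTER_CUBIC)
for X in ([*t[:2],202],[*(c-50*u),195],[*(c-50*u),202],[*(c-55*u),195],[*(c-45*u),195]):
    a=proj(q,X)[0]; cv2.circle(im,(int((a[0]-170)*8+4),int((a[1]-190)*8+4)),3,(0,0,255),-1)
cv2.imwrite("pics/c5.png",im)
for pp in (q,p):
  m=r.mark_of(pp,"pointer_tip"); print([(np.round(d["at"],1).tolist(),round(d["conf"],2)) for d in m])
  for k in r.mark_of(pp,"pot_rim"): 
     if k["at"][0]<500: print("rim",k["at"])
E
```

```text
[ 472.48788948 -153.97158192  202.        ]
along 5.259233556372266 lat -3.496440973573783
[([480.2, -152.7, 201.8], 0.94)]
rim [466.9, -208.0, 194.9]
[([475.6, -156.7, 202.9], 0.86), ([708.5, 305.7, -0.6], 0.36)]
rim [459.6, -202.9, 195.8]
```

View pics/c5.png

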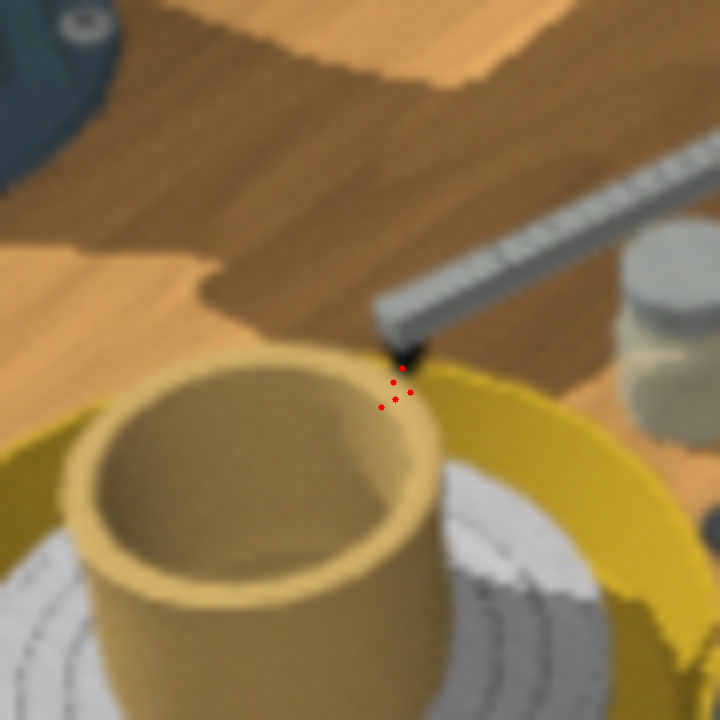

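>>> servo_tool([
  [[0,-0.0045,0,0,0,0,1],[0,-0.0045,0,0,0,0,1],[0,-0.0045,0,0,0,0,0],[0,-0.0045,0,0,0,0,0],[0,-0.0045,0,0,0,0,0],[-0.05,-0.0045,0,0,0,0,0],[-0.1,-0.0045,0,0,0,0,0],[-0.11,-0.05,0,0,0,0,0],[-0.11,-0.11,0,0,0,0,0],[-0.11,-0.17,0,0,0,0,0]],
])

```text
clock: 8.43
position: [501.7, -57.5, 345.9]
ee_rot: [0.092, 0.701, -0.092, 0.701]
contact_force: [0.2, -0.1, -0.6]
width: 0.998
```

>>> servo_tool([
  [[0,-0.055,0,0,0,0,0],[0,-0.11,0,0,0,0,0],[0,-0.115,0,0,0,0,0],[0,-0.115,0,0,0,0,0]],
])

```text
clock: 8.93
position: [472.2, -168.7, 345.9]
ee_rot: [0.092, 0.701, -0.092, 0.701]
contact_force: [0.1, -0.4, -0.3]
width: 1.0
```

```bash
python3 - <<'E'
from h import *
s=r.read_state(); print(s["clock"],s["position"],s["contact_force"],s["width"]*88)
p=r.grab_frame("wrist"); save(p,"w6.png",None,1.4)
for t in ["pointer_tip","pot_rim","screw_grip"]:
    print(t,[(np.round(d["at"],1).tolist(),round(d["conf"],2)) for d in r.mark_of(p,t)])
print(proj(p,[475,-158,202]))
E
```

```text
8.925 [ 472.15574044 -168.65651511  345.85346631] [ 0.136662   -0.42027446 -0.31383858] 87.97856412252438
pointer_tip [([471.2, -153.0, 198.3], 0.74)]
pot_rim [([459.9, -203.1, 190.6], 0.94), ([697.3, -369.0, 86.0], 0.88), ([705.9, -219.0, 84.3], 0.7)]
screw_grip []
[[283.98871572 180.03706033]]
```

View pics/w6.png

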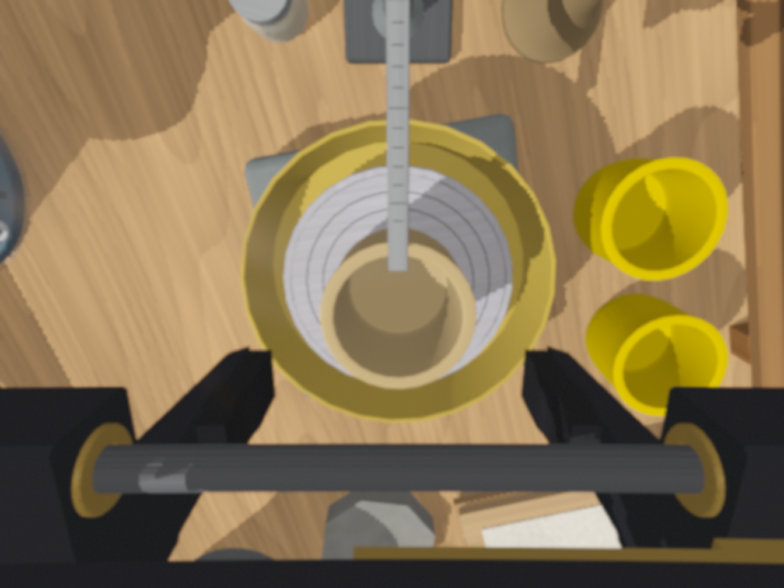

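>>> servo_tool([
  [[0,0,0,10.7,0,0,0],[0,0,0,21.4,0,0,0],[0,0,0,32,0,0,0],[0,0,0,42.7,0,0,0],[0,0,0,53.4,0,0,0],[0,0,0,64,0,0,0],[0,0,0,74.8,0,0,0],[0,0,0,85.5,0,0,0],[0,0,0,96,0,0,0],[0,0,0,106,0,0,0]],
])

```text
clock: 10.38
position: [473.0, -166.1, 346.0]
ee_rot: [0.616, 0.348, -0.615, 0.348]
contact_force: [0.8, -0.7, -0.0]
width: 0.997
```

>>> servo_tool([
  [[0,0,0,10.7,0,0,0],[0,0,0,21.4,0,0,0],[0,0,0,32,0,0,0],[0,0,0,42.7,0,0,0],[0,0,0,53.4,0,0,0],[0,0,0,64,0,0,0],[0,0,0,72,0,0,0],[0,0,0,72,0,0,0]],
])

```text
clock: 11.38
position: [473.3, -165.1, 346.0]
ee_rot: [0.703, -0.079, -0.703, -0.079]
contact_force: [-0.8, 0.0, -0.0]
width: 0.999
```

```bash
python3 - <<'E'
from h import *
s=r.read_state(); print(s["clock"],s["position"],np.degrees(s["joint_positions"][[0,5]]))
p=r.grab_frame("wrist"); save(p,"w7.png",None,1.4); a=proj(p,[475,-158,202])[0]; print(a)
x,y=a.astype(int); save(p,"w7b.png",(x-60,y-60,x+60,y+60),6)
print("crop origin",x-60,y-60)
for t in ["pointer_tip","pot_rim","screw_grip"]:
    print(t,[(np.round(d["at"],1).tolist(),round(d["conf"],2)) for d in r.mark_of(p,t)])
c,f=rimfit(p,cv2.cvtColor(p["color"],cv2.COLOR_RGB2BGR),(462,-207)); print(c,f)
E
```

```text
11.375 [ 473.29697463 -165.09638778  346.03354445] [-32.82697433 159.99167319]
[284.14050203 199.70217515]
crop origin 224 139
pointer_tip [([473.7, -154.0, 196.8], 0.98)]
pot_rim [([461.1, -207.0, 190.0], 0.95), ([701.5, -217.9, 82.8], 0.66), ([696.8, -368.3, 83.3], 0.58)]
screw_grip []
[ 462.04958996 -205.52484262] -236.52533208474054
```

View pics/w7.png

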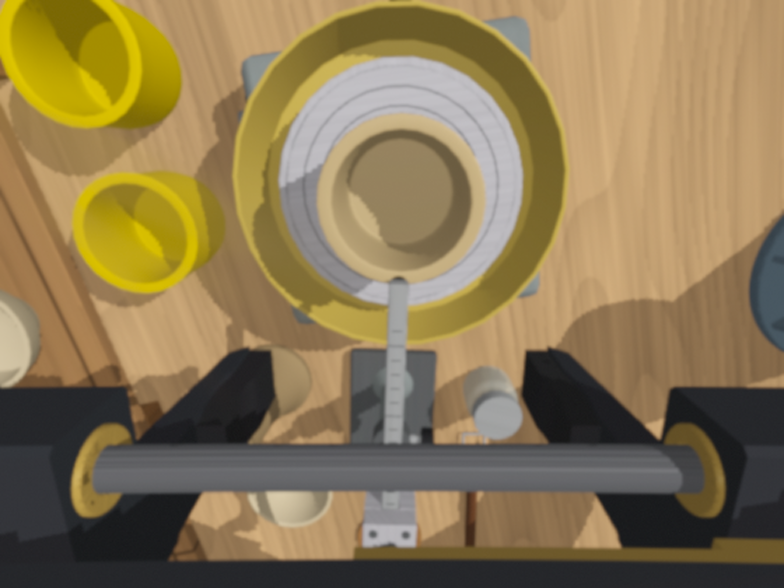

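View pics/w7b.png

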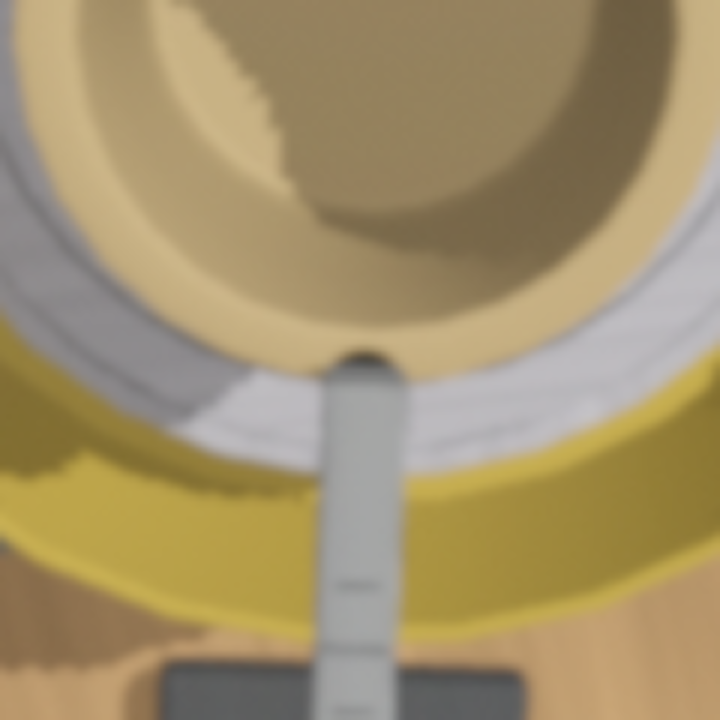

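```bash
python3 - <<'E'
from h import *
p=r.grab_frame("wrist")
u=np.array([np.cos(np.radians(-104.75)),np.sin(np.radians(-104.75))])
def px(x,y): return [(x+.5)/6-.5+224,(y+.5)/6-.5+139]
c=np.array([462,-206.5])
def al(X): return (X[:2]-c)@u
f=lambda x,y,z:print((x,y,z),np.round(onz(p,[px(x,y)],z)[0],1),"along from pot centre",round(al(onz(p,[px(x,y)],z)[0]),2))
f(365,325,195);f(365,383,195);f(362,350,202);f(362,350,206);f(362,378,230); f(362,378,218)
# other end of the rim
P=lambda x,y:[x/1.4,y/1.4]
for y,n in ((112,'far outer'),(129,'far inner')):
    X=onz(p,[P(400,y)],195)[0]; print(n,X,al(X))
E
```

```text
(365, 325, 195) [ 473.5 -163.2  195. ] along from pot centre -44.76
(365, 383, 195) [ 475.6 -154.   195. ] along from pot centre -54.25
(362, 350, 202) [ 474.4 -161.3  202. ] along from pot centre -46.87
(362, 350, 206) [ 474.1 -162.4  206. ] along from pot centre -45.74
(362, 378, 230) [ 473.5 -165.   230. ] along from pot centre -43.03
(362, 378, 218) [ 474.3 -161.6  218. ] along from pot centre -46.6
far outer [ 450.41805587 -259.40889573  195.        ] 54.114118284445105
far inner [ 452.55840771 -249.97348724  195.        ] 44.44470708212499
```

```bash
python3 - <<'E'
from h import *
tgt([521,15,385],-54)
E
```

```text
jaw 306 shift [-0.039  -0.187  -0.0064] rv [-1.3889e+02 -0.0000e+00 -3.0000e-02] j6 2.792 j1 -0.574
jaw 126 shift [-0.039  -0.187  -0.0064] rv [ 4.111e+01 -2.000e-02  0.000e+00] j6 2.792 j1 -0.574
```

>>> servo_tool([
  [[-0.03,0,0,-10,0,0,0],[-0.039,-0.03,0,-20,0,0,0],[-0.039,-0.06,0,-30,0,0,0],[-0.039,-0.09,0,-40,0,0,0],[-0.039,-0.12,-0.003,-50,0,0,0],[-0.039,-0.15,-0.005,-60,0,0,0],[-0.039,-0.187,-0.006,-70,0,0,0],[-0.039,-0.187,-0.006,-80,0,0,0],[-0.039,-0.187,-0.006,-90,0,0,0],[-0.039,-0.187,-0.006,-100,0,0,0]],
])

```text
clock: 12.88
position: [520.6, 15.4, 384.9]
ee_rot: [0.511, 0.489, -0.511, 0.489]
contact_force: [0.4, 0.0, -1.0]
width: 1.005
```

>>> servo_tool([
  [[0,0,0,-10,0,0,0],[0,0,0,-20,0,0,0],[0,0,0,-30,0,0,0],[0,0,0,-39,0,0,0],[0,0,0,-39,0,0,0]],
])

```text
clock: 13.5
position: [520.6, 15.3, 384.9]
ee_rot: [0.318, 0.631, -0.318, 0.632]
contact_force: [1.2, -0.0, -0.1]
width: 1.0
```

```bash
python3 - <<'E'
from h import *
s=r.read_state(); print(s["clock"],s["position"],np.degrees(s["joint_positions"][[0,5]]))
p=r.grab_frame("wrist"); save(p,"w8.png",None,1.4); a=proj(p,[521,15,293])[0]; print(a)
x,y=a.astype(int); save(p,"w8b.png",(x-50,y-50,x+50,y+50),7); print("org",x-50,y-50)
for t in ["screw_grip","gauge"]:
    print(t,[(np.round(d["at"],1).tolist(),round(d["conf"],2)) for d in r.mark_of(p,t)])
E
```

```text
13.5 [520.60131188  15.33560596 384.92585068] [-11.38121079  42.11979615]
[284.5446083  209.08451594]
org 234 159
screw_grip [([522.7, 15.8, 284.1], 0.67)]
gauge [([524.5, 11.8, 1.0], 0.9)]
```

View pics/w8.png

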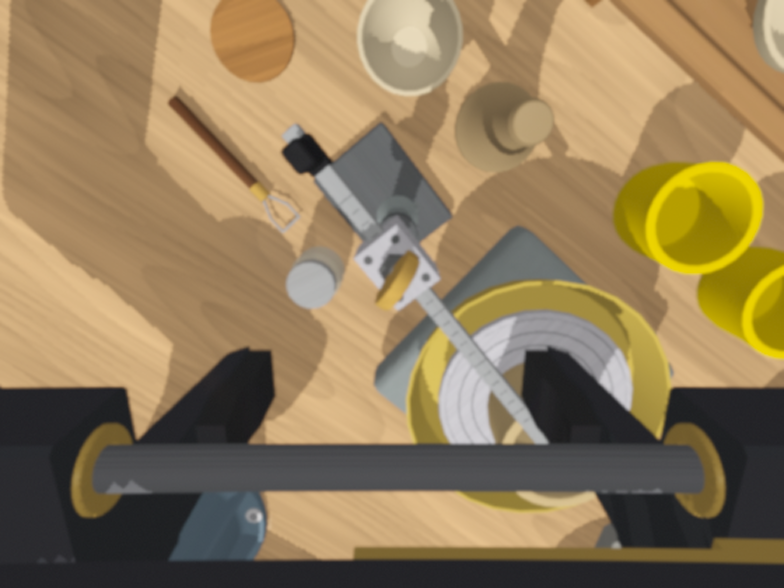

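View pics/w8b.png

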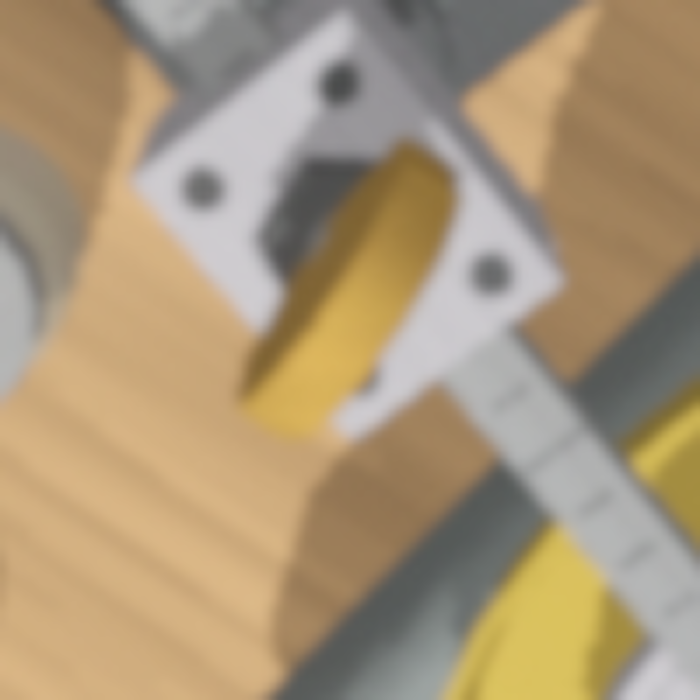

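```bash
python3 - <<'E'
from h import *
p=r.grab_frame("wrist")
def px(x,y): return [(x+.5)/7-.5+234,(y+.5)/7-.5+159]
for A,B in (((430,170),(268,418)),((425,150),(262,418)),((410,145),(242,400)),((455,200),(335,430))):
    a,b=onz(p,[px(*A),px(*B)],278); d=a-b; print(np.round((a+b)/2,1),"len",np.hypot(d[0],d[1]),"head",np.degrees(np.arctan2(d[1],d[0])))
# head corners top z=246
q=[onz(p,[px(*c)],246)[0] for c in ((347,12),(135,178),(565,285),(350,438))]
for x in q: print(np.round(x,1))
print(np.mean(q,0), np.degrees(np.arctan2(*(q[2]-q[0])[1::-1])),np.degrees(np.arctan2(*(q[3]-q[1])[1::-1])))
# bar centre line farther
E
cat > fit.py <<'E'
from h import *
E
```

```text
[522.1  17.1 278. ] len 35.16723950119908 head 4.252036481689235
[522.7  18.3 278. ] len 37.20744952914525 head 5.999059980418893
[522.6  20.7 278. ] len 36.11683877286474 head 3.8351387666592904
[523.3  11.3 278. ] len 30.986298123693174 head 10.075386981429828
[544.3  33.6 246. ]
[511.1  42.8 246. ]
[532.5 -10.2 246. ]
[ 4.989e+02 -3.000e-01  2.460e+02]
[521.70197093  16.48173499 246.        ] -105.14120419067392 -105.74921233409795
```

>>> servo_tool([
  [[0,0,0,10.5,0,0,0],[0,0,0,21,0,0,0],[0.01,0,0,31,0,0,0.1],[0.02,0,0,31,0,0,0.2],[0.02,0,0,31,0,0,0.2]],
])

```text
clock: 14.32
position: [520.2, 15.4, 363.9]
ee_rot: [0.475, 0.524, -0.475, 0.523]
contact_force: [-0.3, 0.1, 0.3]
width: 0.804
```

```bash
python3 - <<'E'
from h import *
s=r.read_state(); print(s["clock"],s["position"],np.degrees(s["joint_positions"][[0,5]]))
M=jaw(); print("jaw",np.degrees(np.arctan2(M[1,2],M[0,2])))
p=r.grab_frame("wrist"); a=proj(p,[522,16,293])[0]; print(a)
x,y=a.astype(int); save(p,"w9b.png",(x-50,y-50,x+50,y+50),7); print("org",x-50,y-50)
E
```

```text
14.325 [520.15138676  15.41875776 363.86368963] [-11.38350362  73.02977539]
jaw -84.41336867822221
[283.2721534  215.77144838]
org 233 165
```

View pics/w9b.png

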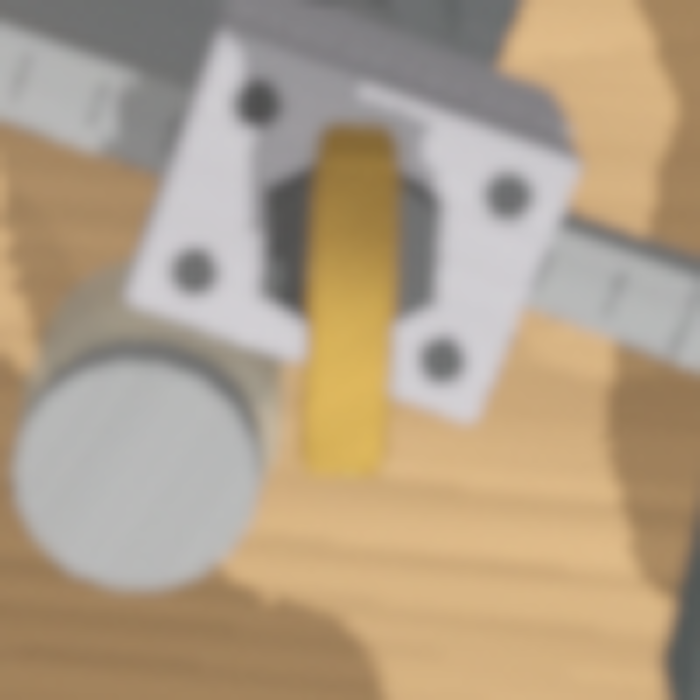

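```bash
python3 - <<'E'
from h import *
p=r.grab_frame("wrist")
def px(x,y): return [(x+.5)/7-.5+233,(y+.5)/7-.5+165]
for A,B in (((358,135),(344,465)),((324,140),(307,460)),((393,140),(381,460))):
    a,b=onz(p,[px(*A),px(*B)],278); d=a-b; print(np.round((a+b)/2,1),"len",np.hypot(d[0],d[1]),"head",np.degrees(np.arctan2(d[1],d[0])))
E=onz(p,[px(350,300),px(308,300),px(397,300)],293); print(E)
q=[onz(p,[px(*c)],246)[0] for c in ((222,30),(128,298),(580,163),(477,423))]
print(np.mean(q,0), np.degrees(np.arctan2(*(q[2]-q[0])[1::-1])),np.degrees(np.arctan2(*(q[3]-q[1])[1::-1])),np.degrees(np.arctan2(*(q[1]-q[0])[1::-1])),np.degrees(np.arctan2(*(q[3]-q[2])[1::-1])))
tgt([521.8,16.0,262],-86.5)
tgt([521.8,16.0,262],-87)
E
```

```text
[523.1  16.5 278. ] len 36.96558438687914 head 3.144648711441889
[522.7  20.3 278. ] len 35.87083916163837 head 2.29861650410226
[523.5  12.7 278. ] len 35.83158440289932 head 3.680165931539199
[[528.19388254  16.99174943 293.        ]
 [527.78892325  21.1636522  293.        ]
 [528.64706586  12.32329263 293.        ]]
[522.02458575  16.35292249 246.        ] -105.18293618799167 -105.2542237619824 165.48926345991705 165.9260173457003
jaw 273.5 shift [ 0.103   0.0012 -0.0006] rv [ 2.03  0.01 -0.01] j6 1.276 j1 -0.199
jaw 93.5 shift [ 0.103   0.0012 -0.0006] rv [-1.7797e+02  1.0000e-02  1.0000e-02] j6 1.276 j1 -0.199
jaw 273 shift [ 0.103   0.0012 -0.0006] rv [ 2.53  0.01 -0.01] j6 1.276 j1 -0.199
jaw 93 shift [ 0.103   0.0012 -0.0006] rv [-1.7747e+02  1.0000e-02  1.0000e-02] j6 1.276 j1 -0.199
```

>>> servo_tool([
  [[0.04,0.0015,-0.001,2.5,0,0,0.3],[0.08,0.0015,-0.001,2.5,0,0,0.4],[0.102,0.0015,-0.001,2.5,0,0,0.5],[0.102,0.0015,-0.001,2.5,0,0,0.7],[0.102,0.0015,-0.001,2.5,0,0,1],[0.102,0.0015,-0.001,2.5,0,0,1],[0.102,0.0015,-0.001,2.5,0,0,1],[0.102,0.0015,-0.001,2.5,0,0,1],[0.102,0.0015,-0.001,2.5,0,0,1],[0.102,0.0015,-0.001,2.5,0,0,1]],
])

```text
clock: 15.68
position: [522.7, 16.8, 264.3]
ee_rot: [0.487, 0.513, -0.486, 0.514]
contact_force: [0.6, 3.6, 5.5]
width: 0.098
```

>>> servo_tool([
  [[0,0,0,0,0,0,1],[0,0,0,0,0,0,1]],
])

```text
clock: 15.92
position: [522.7, 16.9, 264.3]
ee_rot: [0.487, 0.513, -0.486, 0.514]
contact_force: [-0.0, 1.8, 2.6]
width: 0.103
```

```bash
cat > st.py <<'E'
from h import *
s=r.read_state(); print(s["clock"],s["position"],"F",s["contact_force"],"T",s["torque"],"w",s["width"]*88,"j6",np.degrees(s["joint_positions"][5]),"tau6",s["tau"][5])
M=jaw(); print("jaw",np.degrees(np.arctan2(M[1,2],M[0,2])))
E
python3 st.py
```

```text
15.925 [522.66012841  16.89643819 264.29588904] F [-0.03998619  1.80782178  2.59508724] T [ 0.24111632  0.16996368 -0.03745363] w 9.031253377725228 j6 75.74022398675909 tau6 -0.01702499866951257
jaw -86.9440994471378
```

>>> servo_tool([
  [[0,0,0,8,0,0,1],[0,0,0,16,0,0,1],[0,0,0,24,0,0,1],[0,0,0,32,0,0,1],[0,0,0,40,0,0,1],[0,0,0,48,0,0,1],[0,0,0,55,0,0,1],[0,0,0,61,0,0,1],[0,0,0,65,0,0,1],[0,0,0,65,0,0,1]],
])

```text
clock: 17.18
position: [522.2, 16.0, 264.3]
ee_rot: [0.686, 0.171, -0.686, 0.172]
contact_force: [-3.8, -4.2, 3.8]
width: 0.101
```

```bash
python3 st.py
```

```text
17.175 [522.15018613  15.97199523 264.28872893] F [-3.79011992 -4.20322438  3.80753368] T [-0.53074277  0.79665517  0.02389609] w 8.926968153795023 j6 140.70560094640746 tau6 0.34824938513338566
jaw -151.93276280315155
```

>>> servo_tool([
  [[0,0,0,2,0,0,1],[0,0,0,4,0,0,1],[0,0,0,6,0,0,1],[0,0,0,6,0,0,1]],
])

```text
clock: 17.68
position: [522.0, 15.9, 264.3]
ee_rot: [0.694, 0.135, -0.694, 0.136]
contact_force: [-2.8, -2.3, 3.3]
width: 0.097
```

```bash
python3 st.py
```

```text
17.675 [522.02789482  15.91404486 264.29078574] F [-2.84450078 -2.31839962  3.33832331] T [-0.22271347  0.63156988 -0.02003665] w 8.524025168829551 j6 146.73110155321538 tau6 0.16235608141869307
jaw -157.95773304836555
```

>>> servo_tool([
  [[0,0,0,1.5,0,0,1],[0,0,0,3,0,0,1],[0,0,0,3,0,0,1]],
])

```text
clock: 18.05
position: [522.0, 15.9, 264.3]
ee_rot: [0.697, 0.116, -0.697, 0.118]
contact_force: [-2.8, -2.1, 3.4]
width: 0.097
```

```bash
python3 st.py
```

```text
18.05 [521.99453389  15.89121577 264.29678193] F [-2.80894901 -2.07381327  3.40815919] T [-0.26212484  0.64911172  0.21977622] w 8.521717743181545 j6 149.74348765991223 tau6 0.3267206344753504
jaw -160.96556647285007
```

>>> servo_tool([
  [[0,0,0,1,0,0,1],[0,0,0,1.5,0,0,1],[0,0,0,1.5,0,0,1]],
])

```text
clock: 18.42
position: [522.0, 15.9, 264.3]
ee_rot: [0.699, 0.107, -0.699, 0.108]
contact_force: [-3.3, -2.1, 3.6]
width: 0.103
```

```bash
python3 st.py
```

```text
18.425 [521.98128322  15.89490684 264.28586975] F [-3.27802881 -2.07139971  3.62211211] T [-0.26791962  0.66676498  0.44333647] w 9.061320697378662 j6 151.23939248358064 tau6 0.5198350176215172
jaw -162.45840742702396
```

>>> servo_tool([
  [[0,0,0,-9,0,0,1],[0,0,0,-18,0,0,1],[0,0,0,-28,0,0,1],[0,0,0,-38,0,0,1],[0,0,0,-48,0,0,1],[0,0,0,-58,0,0,1],[0,0,0,-68,0,0,1],[0,0,0,-78,0,0,1],[0,0,0,-86,0,0,1],[0,0,0,-90,0,0,1]],
])

```text
clock: 19.68
position: [522.6, 17.1, 264.3]
ee_rot: [0.418, 0.571, -0.416, 0.571]
contact_force: [0.2, 2.8, 1.8]
width: 0.099
```

>>> servo_tool([
  [[0,0,0,0,0,0,1],[0,0,0,0,0,0,1]],
])

```text
clock: 19.92
position: [522.7, 17.2, 264.3]
ee_rot: [0.418, 0.57, -0.417, 0.571]
contact_force: [-2.3, -0.5, 3.2]
width: 0.099
```

```bash
python3 st.py; python3 - <<'E'
from h import *
for n in ("wrist","scene"):
    p=r.grab_frame(n)
    if n=="wrist": save(p,"w10.png",None,1.4)
    else: save(p,"c10.png",(160,140,320,280),5)
E
```

```text
19.925 [522.65484018  17.1803683  264.31639179] F [-2.29315246 -0.46564008  3.2490301 ] T [-0.06576605  0.49608964  0.10991627] w 8.725636159613737 j6 61.18088200507085 tau6 0.030315869953483343
jaw -72.38080325260805
```

View pics/w10.png

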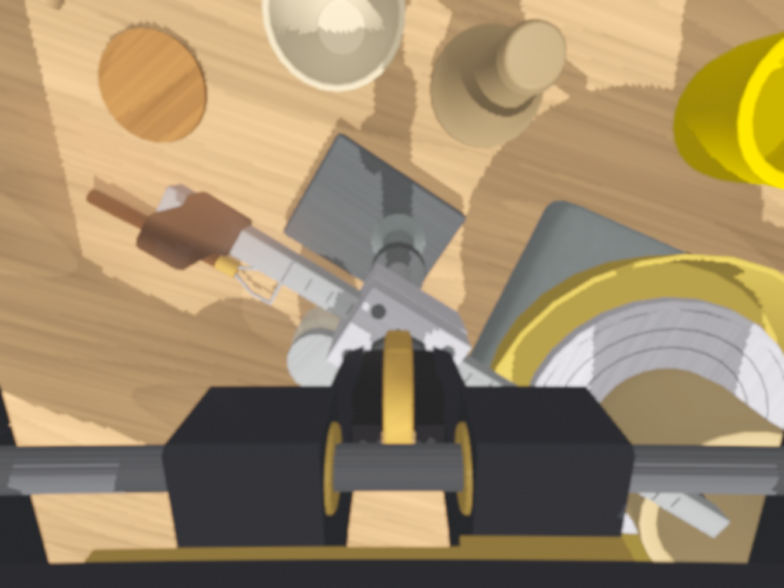

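View pics/c10.png

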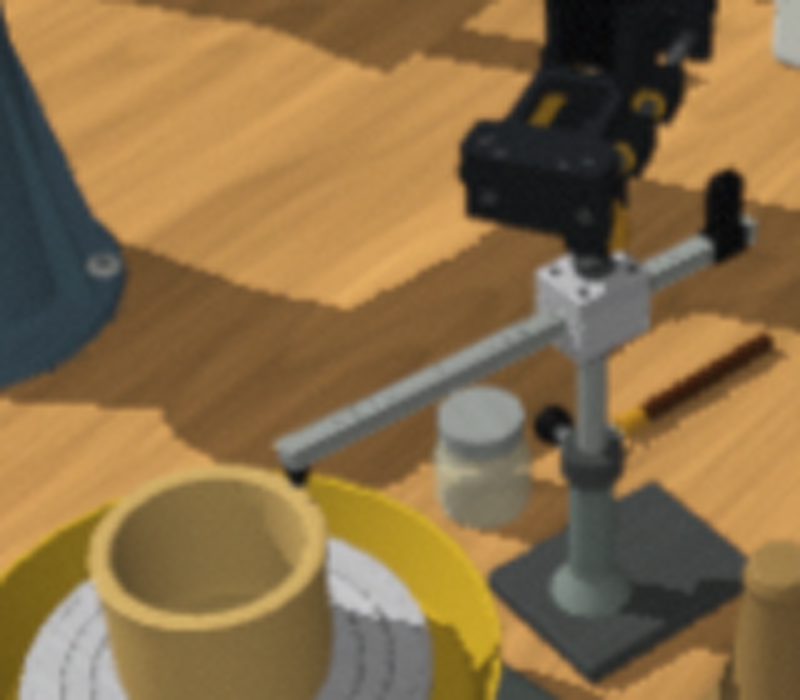

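>>> servo_tool([
  [[0,0,0,-1.2,0,0,1],[0,0,0,-2.3,0,0,1],[0,0,0,-2.3,0,0,1],[0,0,0,-2.3,0,0,1]],
])

```text
clock: 20.52
position: [522.7, 17.2, 264.3]
ee_rot: [0.407, 0.579, -0.405, 0.579]
contact_force: [-2.1, 0.3, 3.8]
width: 0.101
```

```bash
python3 st.py; python3 - <<'E'
from h import *
p=r.grab_frame("scene"); save(p,"c11.png",(190,190,270,270),8)
u=np.array([np.cos(np.radians(-105)),np.sin(np.radians(-105))])
c,f=rimfit(p,cv2.cvtColor(p["color"],cv2.COLOR_RGB2BGR)); print(c)
for X in ([*(c-50*u),195],[*(c-50*u),202]): print((proj(p,X)[0]-190)*8+3.5)
p=r.grab_frame("wrist"); save(p,"w11.png",(230,220,340,330),6)
E
```

```text
20.525 [522.66006007  17.20661118 264.31244069] F [-2.08545556  0.27318834  3.83006356] T [-0.02225944  0.53956623  0.05681092] w 8.8922035744405 j6 58.85865573940835 tau6 0.0003115462004643632
jaw -70.06428749576598
[ 461.20288592 -208.3202356 ]
[234.26713377 398.91401189]
[232.22766198 381.76466938]
```

View pics/c11.png

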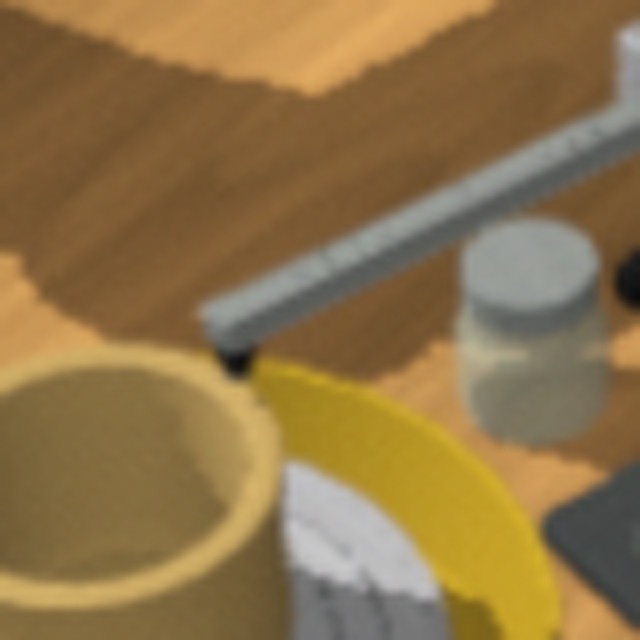

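View pics/w11.png

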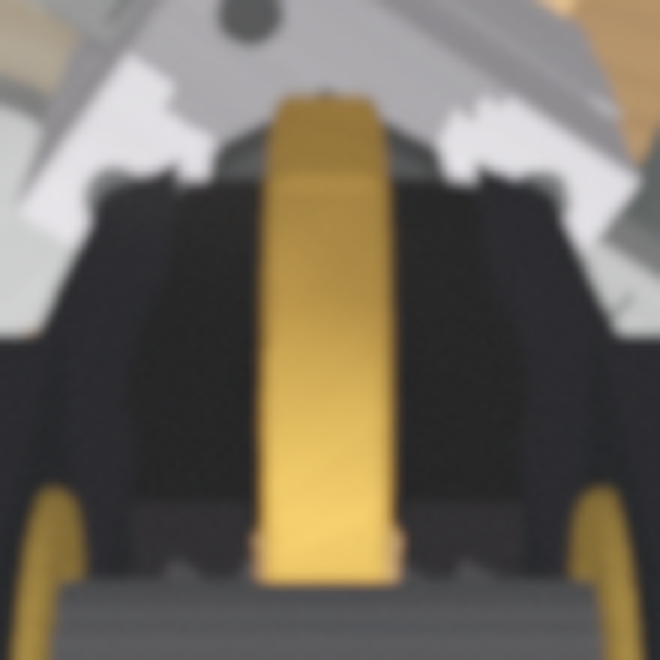

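```bash
python3 -c "
from bench import r
print(r.finish_job())"
```

```text
the job is handed in; nothing more can be done
None
```

I set the gauge, turned the screw to its seat and back a quarter turn, and handed the job in at about 20.7 s of the 48 s, with the screw still gripped. No verdict is reported.

**Pointer:** I slid the bar out about 90 mm by its grip. The tip stands over the near rim, and my checks put it about 1 mm short of the rim's middle (roughly 0.8–1.8 mm). The wrist view taken from the pot's side gave about 1 mm, and the scene camera gave 0.8–1.7 mm. Before the last 4.5 mm of travel, the blurry side camera read about 3 mm differently and would have the tip slightly past the middle. I trusted the wrist view and did not re-adjust, because that would have broken the order asked.

**Screw:** It turned freely for about 73°. The moment then climbed to 0.44 N m over the last few degrees. By torque, the seat began at a jaw heading of about −159.7°, against −160.6° expected from the gauge's geometry. I backed it off so that the jaws end at −70.1°, which is a quarter turn loose to within about 1°.

**Final grip and bystanders:** The screw is held at 8.9 mm opening and lies parallel between the pads, with a resting wrist force of about 4 N. I measured the pot's rim before and after the slide and it moved no more than about 1 mm, within measuring error. I did not measure the other things, but the arm only touched the bar grip and the screw.

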